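# Fetch a copper ring-stock tube from behind a sprung flap and close the bench gauge on it

## Task

Reach past the sprung flap of the tube dispenser and, keeping the flap pushed open with the hand, grasp the copper tube and draw it out forwards from under the flap, which may then spring shut. Stand the tube upright on the bed of the bench gauge between the two jaws, then slide the movable jaw gently up until both jaws touch the tube, and let go. Do not knock the tube over, and leave the aluminium tube and the other things on the bench where they are; both flaps must be shut at the end.

Things in the scene. Friction and masses are not known exactly. Their poses are not given: they have to be found in the camera images.
- copper_center (a point): Centre (half-way up) of the copper-coloured ring-stock tube: a smooth upright cylinder 32 mm in diameter, 80 mm tall, black plugged ends, about 0.3 kg; z along the cylinder. At the start it stands in one of the dispenser's two bays under that bay's flap, its underside 12 mm and its top 92 mm above the bench.
- aluminium_center (a point): Centre of the silver-grey aluminium tube, same size as the copper one (32 x 80 mm), standing in the other bay. To be left there.
- dispenser: Fixed grey two-bay tube dispenser, 316 mm wide (y). Origin on the bench, mid-width, below the flaps' hinge line; +x away from its open front, +y to its left bay. Bay centres y = +75, -75 mm; tubes stand near x = -60 mm. Floor 12 mm high, open at the front edge (x = -105 mm, no sill), partitions at y = 0, +-155 mm 45 mm high. Above the tubes there are only the flaps.
- flap_left (a joint): Angle (rad) of the left (+y) bay's flap, a wire grille 142 mm wide, 90 mm long, with a round orange edge 14 mm thick. At 0 (shut) it slopes down to the front over the tube, its edge at x = -78 mm, 131 mm high. It swings inwards only (edge down and to +x), hangs straight down at 1.05, limit 1.5. A spring (2 to 3 N at the edge) shuts it; fingers coming down push it open. Its edge passes just above the tube.
- flap_right (a joint): The same for the right (-y) bay's flap.
- gauge: Fixed bench gauge: dark flat bed 250 x 70 mm, 20 mm high, two steel jaws 50 mm wide (y), 58 mm high above the bench. Origin on the bench below the middle of the fixed jaw's face; that jaw occupies x = 0 to 20 mm, the movable jaw is on its -x side, the gap lies along x. A tube standing on the bed has its centre 60 mm above the bench, and at x = -16 mm when it touches the fixed jaw.
- jaw (a joint): Gap between the two jaw faces (m): 0 closed, 0.12 fully open; it shrinks as the movable jaw slides to the gauge's +x. Friction about 2.5 N, stays where it is left. 0.032 when both jaws touch the tube.
- jaw_grip (a point): Grip point on the blue upright grip post of the movable jaw: the post is 20 x 20 mm, from 40 to 95 mm above the bench; this point is on its axis, 80 mm above the bench, 35 mm behind (-x of) the movable jaw's face.
- pliers: Pliers with dark handles, 170 mm long, lying on the bench. Bystander.
- mallet: Small hammer with a wooden handle and black head, 180 mm long, lying on the bench. Bystander.
- pot: White ceramic pot, 72 mm across, 85 mm tall. Bystander.
- hinge (a point): Middle of the common hinge line of the two flaps, 176 mm above the bench, above the dispenser's origin; same axes. Behind it (x = 4 to 80 mm) stand side plates 192 mm high joined by thin rods. A tube raised a few mm off the floor and drawn out to the front (-x) slips from under its flap; lifted straight up, the flap's edge can hook on the hand or tube and jam.

How it is judged:
By the outcome, as a careful person would: the job done as asked, in the order asked, and still so for the second after the job is handed in, with the robot touching nothing.
It also fails if it takes over 56 s, if anything falls off the work surface, if the arm or the gripper's body presses on something with over 40 N, if the wrist force passes 120 N, or if a joint passes its speed limit or range.

## Robot

A 6-joint arm with a two-finger parallel gripper is mounted at the origin on the work surface. World frame = base frame: x ahead of the robot, y to its left, z up, the work surface at z = 0. Lengths are in mm, angles in rad, forces in N, time in s.
With the tool pointing down it reaches from about 300 to 950 mm from the base axis. Payload 3.1 kg.
Tool frame: the origin (TCP) lies midway between the tips of the shut fingers; the grasp point (between the pads) lies 19 mm behind it; y points along the fingers, x is the direction in which the jaws open and shut, and the axes are right-handed (so a half turn about y gives the same grasp; the last joint's range is limited). The gripper opens to 85 mm and grips with 20 to 120 N. Pads are 22 mm wide; open, the fingers measure 114 mm over their backs; the gripper's body (76 mm by 85 mm) begins 54 mm behind the grasp point. The pads swing forward as they close: fully open they stand 13 mm farther back than shut.
Start: joints at [-1.221, 0.308, 1.634, -0, 1.2, -0.07], TCP at [254.711, -570.749, 231.272] pointing down, gripper open.
Joint ranges: [-3.06, 3.06], [-0.79, 1.96], [0.05, 2.63], [-1.19, 4.34], [0.05, 2.64], [-2.94, 2.94]. Speed limits (rad/s): [2.79, 2.79, 3.14, 3.14, 3.14, 3.14].

## Interface

Orientations are given as a unit quaternion [w, x, y, z].
In Python, from rig import get_state, get_image, ticket, models gives the robot as it stands.
- The arm moves only by the tool servo_tool, never from a script. Its argument "targets" is a list of rows, each a list of 5 numbers: the shift along the tool's x, y, z in units of 4 cm (1.0 is 4 cm), then the turn about the tool's y in units of 0.15 rad (1.0 is 0.15 rad), then the opening, from 0 (shut) to 1 (fully open). A call has 1 to 20 rows; each row shifts and turns the commanded pose from where the row before left it, along the tool's axes as they then stand; what a row does not reach is not made up. A row lasts 1/8 s, in which the tool goes at most 62.5 mm and 10.7 degrees, less where a joint would pass 70% of its speed; a pose out of reach is approached as far as the arm can. A call with a number of a shift or a turn outside -1 to 1 is refused whole. A call with a gripper value outside its range is refused whole. The fingers move at their own pace and stop on an object; the grip force is fixed at half the most. Time passes only in rows, so rows that do not move let the fingers close. It gives the time, the measured TCP pose, the force and the opening at its end, in the units of the state.
- get_state(): the state, without advancing time (a new reading comes with each control period).
- get_image(name): name is "side" or "top" or "wrist"; returns a dict with "image" (384x512x3 uint8, blue, green, red), "vfov" (degrees; the focal length in pixels is half the picture's height over the tangent of half this angle, whatever the lens; pixels are square), "cx", "cy" (the principal point, pixels), "rvec" (rotation vector, rad) and "tvec" (3), from world to camera coordinates, as OpenCV has them; the wrist camera has in their place "mount" (4x4, takes a point from camera to tool coordinates, whose origin is the TCP and whose axes are the tool frame's). Camera axes: x right, y down, z forward; pixel columns grow to the right and rows downward; lengths in mm; the calibration is good to about 2 mm. A picture is of the moment at which its call begins: read the wrist's pose just before it. There is no depth.
- ticket.finish_job(): hands the job in, once; it reports no verdict.
Trained networks look in the newest picture that a camera, given by its name, has taken for a name from the list of things; names that differ only in an ending like _2 or _b are one class to them, and where a whole thing is asked for, a point or a joint stands for the part that bears it (a point fixed in the world has none). Each returns a list of dicts, best first, with "confidence" (0 to 1); they miss things now and then, are a little off and sometimes report something else, mostly with a low value. They report only what shows in the picture. A call takes as long as a camera call.
- models.masks_of(camera, thing): "region" (384x512 bool, what is visible of it) and "centre" ([column, row] in pixels, amid what is visible of it).
The state is a dict: "time": time; "joint_positions": joint angles; "joint_velocities": joint speeds; "joint_efforts": joint torques, N m; "tcp_pos": TCP position; "tcp_rot": TCP orientation; "wrist_force": force on the tool from outside, world axes, zero at the start; "ft_torque": the same for the moment, N m; "opening": opening from 0.0 (shut) to 1.0 (fully open).
Only numpy, scipy, OpenCV 4.12 (cv2) and the standard library are available. Lean on these libraries where they do the work, as an engineer would, in place of code of your own. Each camera call takes 0.05 s, during which the arm holds its last target.

## Working session

There is one attempt and no reset: what is moved stays moved. The work goes in short steps, Python scripts to look and compute and a tool call to move; the robot and the scene stay as the last step left them, time stands still between calls to the robot, and variables do not carry over. Pictures are saved under pics/ and viewed, and the job is handed in when it is done.

Besides the shell and the picture viewer there is one more tool, called after "Emit:" as name(argument=value, ...), one argument or row to a line, values as JSON. servo_tool: Moves the arm, as the interface text tells. Its arguments: {"type":"object","properties":{"targets":{"type":"array","items":{"type":"array","items":{"type":"number"}}}},"required":["targets"]}

```bash
ls; mkdir -p pics
cat > h.py <<'E'
import numpy as np, cv2, json
from rig import get_state, get_image, ticket, models
from scipy.spatial.transform import Rotation as R
def cam(name):
    s=get_state(); im=get_image(name)
    h=im["image"].shape[0]; f=h/2/np.tan(np.radians(im["vfov"])/2)
    K=np.array([[f,0,im["cx"]],[0,f,im["cy"]],[0,0,1]])
    if "mount" in im:
        q=s["tcp_rot"]; Rt=R.from_quat([q[1],q[2],q[3],q[0]]).as_matrix()
        M=np.array(im["mount"]); Rwc=Rt@M[:3,:3]; c=Rt@M[:3,3]+np.array(s["tcp_pos"])
        Rc=Rwc.T; t=-Rc@c
    else:
        Rc=cv2.Rodrigues(np.array(im["rvec"],float))[0]; t=np.array(im["tvec"],float).ravel()
    return dict(img=im["image"],K=K,R=Rc,t=t)
def proj(c,P):
    P=np.atleast_2d(P); q=(c["R"]@P.T).T+c["t"]; q=(c["K"]@q.T).T; return q[:,:2]/q[:,2:]
def ray_z(c,uv,z):
    d=c["R"].T@np.linalg.inv(c["K"])@np.array([uv[0],uv[1],1.]); o=-c["R"].T@c["t"]
    return o+d*(z-o[2])/d[2]
E
python3 - <<'E'
from h import *
s=get_state(); print(s)
for n in ["side","top","wrist"]:
    c=cam(n); cv2.imwrite(f"pics/{n}0.png",c["img"]); print(n,c["K"][0,0],"pos",-c["R"].T@c["t"],c["R"].round(2).tolist())
    for th in ["copper_center","aluminium_center","dispenser","flap_left","flap_right","gauge","jaw","jaw_grip","pliers","mallet","pot"]:
        for m in models.masks_of(n,th)[:2]: print(n,th,round(m["confidence"],2),np.round(m["centre"],1),m["region"].sum())
E
```

```text
pics
{'time': 0.0, 'joint_positions': array([-1.22069825e+00,  3.09009698e-01,  1.63521177e+00,  8.22763173e-06,
        1.19971343e+00, -6.96666502e-02]), 'joint_velocities': array([ 0.00097671,  0.000757  , -0.00154481,  0.00127846,  0.00034388,
       -0.00049574]), 'joint_efforts': array([ 2.67924397e-04, -4.15252805e+01, -2.76662385e+01,  1.01669191e-04,
        1.01948931e-02,  3.94639372e-06]), 'tcp_pos': array([ 254.42383192, -569.95203456,  230.03215909]), 'tcp_rot': array([ 0.5936993 , -0.59269901,  0.38551594, -0.38419589]), 'wrist_force': array([-0.04281393,  0.52776673,  0.22592293]), 'ft_torque': array([ 0.00271094, -0.00203033, -0.00978494]), 'opening': 1.000946988613335}
side 405.52909778376755 pos [-35.4694881  471.24844416 971.06636096] [[-0.69, -0.72, -0.01], [-0.55, 0.53, -0.65], [0.47, -0.44, -0.76]]
side copper_center 0.67 [132.5 252. ] 324
side aluminium_center 0.66 [176.  224.7] 270
side dispenser 0.71 [146.9 229.6] 8645
side flap_left 0.73 [121.4 222.5] 643
side flap_right 0.88 [179.6 205.3] 541
side gauge 0.6 [284.5 177.7] 1725
side jaw 0.86 [287.6 184. ] 38
[... 191 characters left out ...]
99737 1795.85932943] [[-0.03, -1.0, -0.01], [-0.98, 0.03, -0.18], [0.18, 0.0, -0.98]]
top copper_center 0.5 [161.3 175. ] 53
top aluminium_center 0.63 [183.9 164.2] 4237
top aluminium_center 0.38 [200.2 181.4] 15
top dispenser 0.93 [184.6 163. ] 4733
top flap_left 0.87 [151.2 161.7] 488
top flap_right 0.68 [200.5 173.6] 308
top flap_right 0.56 [141.5 245.6] 446
top gauge 0.82 [294.8 196. ] 1160
top jaw 0.62 [295.1 198.2] 204
top jaw_grip 0.55 [297.7 199.1] 204
top pliers 0.59 [249.6 219.1] 324
top mallet 0.77 [141.6 249.9] 389
top pot 0.66 [375.6 187.3] 394
wrist 298.8208610420497 pos [ 331.15896913 -536.49432082  372.25656437] [[0.41, -0.91, 0.0], [-0.86, -0.38, 0.33], [-0.3, -0.13, -0.95]]
```

Run:
```python
import cv2
a=cv2.imread("pics/side0.png");cv2.imwrite("pics/s1.png",cv2.resize(a[130:400,60:380],None,fx=2.4,fy=2.4,interpolation=cv2.INTER_CUBIC)[:600])
a=cv2.imread("pics/top0.png");cv2.imwrite("pics/t1.png",cv2.resize(a[110:270,120:410],None,fx=2.7,fy=2.7,interpolation=cv2.INTER_CUBIC))
```

```text
(no output)
```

View pics/s1.png

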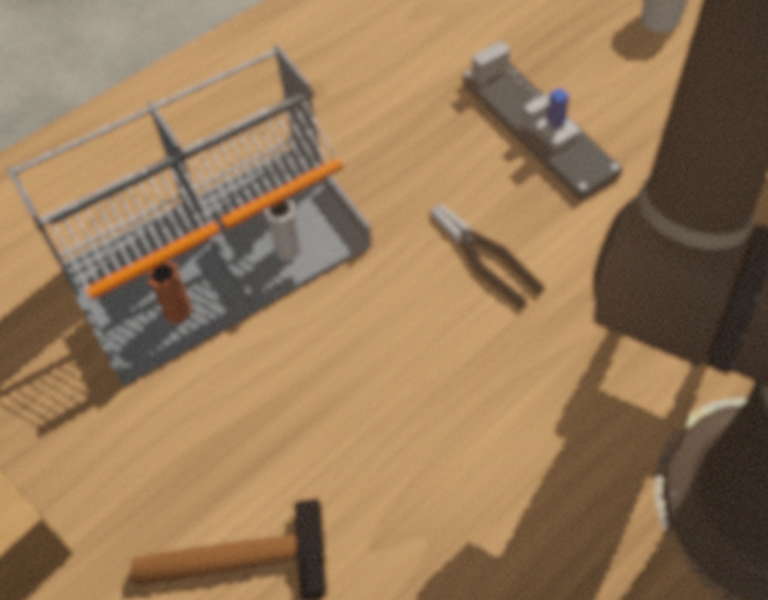

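View pics/t1.png

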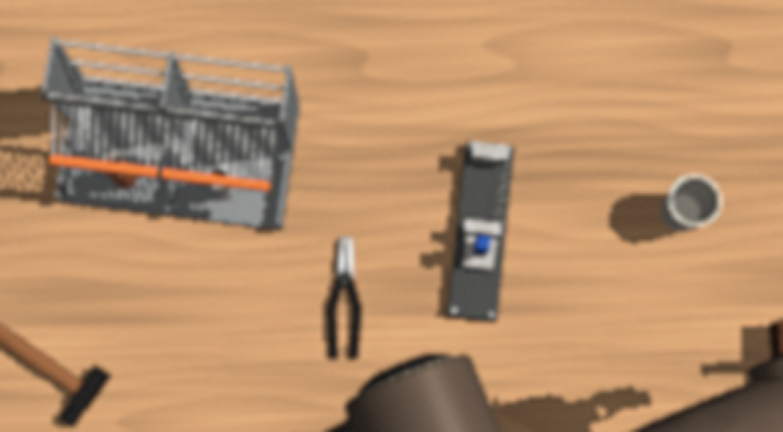

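View pics/side0.png

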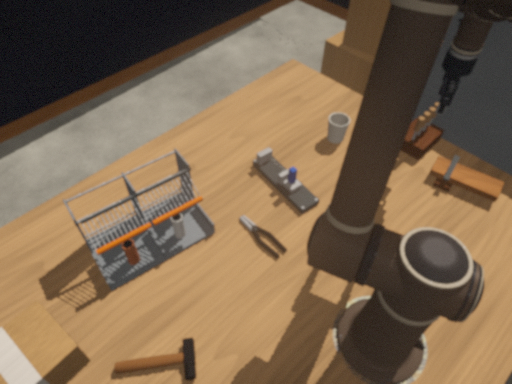

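View pics/wrist0.png

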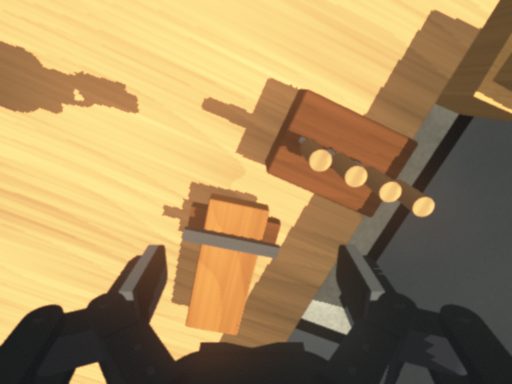

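Side view: the copper tube is at about (132,252), under the left flap. The aluminium tube is at (176,225). The gauge is at (285,180) with the movable jaw on the robot's side, the pliers at (263,235), and the pot at (338,127). Next I'll fit the poses.

```bash
cat > fit.py <<'E'
from h import *
from scipy.optimize import least_squares
S=cam("side");T=cam("top")
def orange(c,box):
    hsv=cv2.cvtColor(c["img"],cv2.COLOR_BGR2HSV); m=(hsv[...,0]<14)&(hsv[...,0]>4)&(hsv[...,1]>215)&(hsv[...,2]>170)
    mm=np.zeros_like(m); x0,x1,y0,y1=box; mm[y0:y1,x0:x1]=m[y0:y1,x0:x1]; return mm
def ends(m):
    ys,xs=np.nonzero(m); p=np.stack([xs,ys],1).astype(float); c=p.mean(0); u=np.linalg.svd(p-c,full_matrices=False)[2][0]
    if u[0]<0:u=-u
    t=(p-c)@u; return c+u*np.percentile(t,0.5),c+u*np.percentile(t,99.5),len(p)
eS=ends(orange(S,(85,215,185,265)));eT=ends(orange(T,(130,230,160,190)));print(eS,eT)
def pt(p,q):return np.array([p[0]+np.cos(p[2])*q[0]-np.sin(p[2])*q[1],p[1]+np.sin(p[2])*q[0]+np.cos(p[2])*q[1],q[2]])
def res(p):
    A=[pt(p,(-78,146,131)),pt(p,(-78,-146,131))]
    return np.concatenate([(proj(S,A)-np.array(eS[:2])).ravel(),(proj(T,A)-np.array(eT[:2])).ravel()])
p0=[700,150,0]
r=least_squares(res,p0);print("disp",r.x,r.fun.round(1))
d=r.x
for nm,y in(("Cu",75),("Al",-75)): print(nm,"nominal",pt(d,(-60,y,52)).round(1))
# overlay
def ov(c,name,P,box,f):
    im=cv2.resize(c["img"],None,fx=f,fy=f,interpolation=cv2.INTER_CUBIC)
    for q in proj(c,P): cv2.circle(im,tuple(int(v) for v in (q+.5)*f),2,(255,255,0),-1)
    x0,x1,y0,y1=[int(b*f) for b in box]; cv2.imwrite(name,im[y0:y1,x0:x1])
P=[pt(d,q) for q in [(-105,155,12),(-105,-155,12),(0,155,176),(0,-155,176),(-105,155,0),(-105,-155,0),(-105,0,12),(-78,146,131),(-78,-146,131),(80,155,192),(80,-155,192)]]+[pt(d,(-60+16*np.cos(a),75+16*np.sin(a),z)) for z in (12,92) for a in np.arange(0,6.2,.5)]
ov(S,"pics/ovS.png",P,(60,230,140,300),4);ov(T,"pics/ovT.png",P,(125,245,115,200),5)
np.save("disp.npy",d)
# gauge
for c,n in((S,"side"),(T,"top")):
    m=c["img"].astype(int); b=(m[...,0]>m[...,2]+60)&(m[...,0]>90); ys,xs=np.nonzero(b); print(n,"blue",xs.mean(),ys.mean(),len(xs))
E
python3 fit.py
```

```text
fit.py:8: RuntimeWarning: Mean of empty slice.
  ys,xs=np.nonzero(m); p=np.stack([xs,ys],1).astype(float); c=p.mean(0); u=np.linalg.svd(p-c,full_matrices=False)[2][0]
  ret = um.true_divide(
Traceback (most recent call last):
  File "fit.py", line 11, in <module>
    eS=ends(orange(S,(85,215,185,265)));eT=ends(orange(T,(130,230,160,190)));print(eS,eT)
  File "fit.py", line 8, in ends
    ys,xs=np.nonzero(m); p=np.stack([xs,ys],1).astype(float); c=p.mean(0); u=np.linalg.svd(p-c,full_matrices=False)[2][0]
                                                                             ~~~~~~~~~~~~~~~~~~~~~~~~~~~~~~~~~~~~~~~~~^^^
IndexError: index 0 is out of bounds for axis 0 with size 0
```

```bash
python3 - <<'E'
import cv2
for f,pts in (("side0",[(140,234),(160,224)]),("top0",[(150,171),(195,178)])):
    h=cv2.cvtColor(cv2.imread(f"pics/{f}.png"),cv2.COLOR_BGR2HSV)
    for x,y in pts: print(h[y-4:y+5,x].tolist())
E
sed -i 's/>215)&(hsv\[...,2\]>170)/>170)\&(hsv[...,2]>150)/' fit.py; python3 fit.py
```

```text
[[15, 219, 193], [14, 213, 169], [12, 181, 137], [10, 125, 104], [6, 48, 85], [15, 6, 83], [15, 5, 96], [10, 7, 113], [160, 6, 125]]
[[14, 208, 186], [13, 203, 156], [11, 154, 126], [9, 97, 100], [9, 31, 83], [30, 10, 74], [15, 7, 78], [15, 7, 73], [30, 10, 75]]
[[7, 83, 111], [9, 156, 181], [11, 182, 234], [11, 186, 238], [10, 175, 213], [8, 114, 156], [7, 29, 114], [98, 11, 94], [80, 10, 76]]
[[9, 134, 212], [11, 173, 238], [11, 187, 233], [10, 180, 184], [8, 125, 114], [0, 11, 70], [98, 14, 71], [75, 7, 72], [90, 4, 70]]
(array([ 97.40062964, 251.27463734]), array([199.29456795, 199.65371671]), 107) (array([138.92499078, 168.91807327]), array([218.13649362, 178.57774044]), 184)
disp [ 6.35744126e+02  2.23094438e+02 -1.60768927e-01] [-1.2  1.5  1.9 -1.1 -0.5 -1.1  0.8 -0.2]
Cu nominal [588.5 306.7  52. ]
Al nominal [564.5 158.7  52. ]
side blue 292.5 169.5 12
top blue 298.34615384615387 199.42307692307693 26
```

```bash
sed -i 's/<14)&/<18)\&/; s/>170)&(hsv\[...,2\]>150)/>(165 if c is T else 185))\&(hsv[...,2]>125)/' fit.py; python3 fit.py
```

```text
(array([ 98.55478593, 251.12925266]), array([199.58966406, 198.4060906 ]), 443) (array([138.04653694, 168.72033615]), array([218.83589199, 178.62301453]), 221)
disp [ 6.36094423e+02  2.22097935e+02 -1.52196166e-01] [-1.6  1.6  1.8 -0.5  0.8 -0.6  0.6 -0.7]
Cu nominal [588.2 305.3  52. ]
Al nominal [565.4 157.1  52. ]
side blue 292.61538461538464 169.6153846153846 13
top blue 298.34615384615387 199.42307692307693 26
```

```bash
sleep 1
```

```text
(no output)
```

View pics/ovS.png

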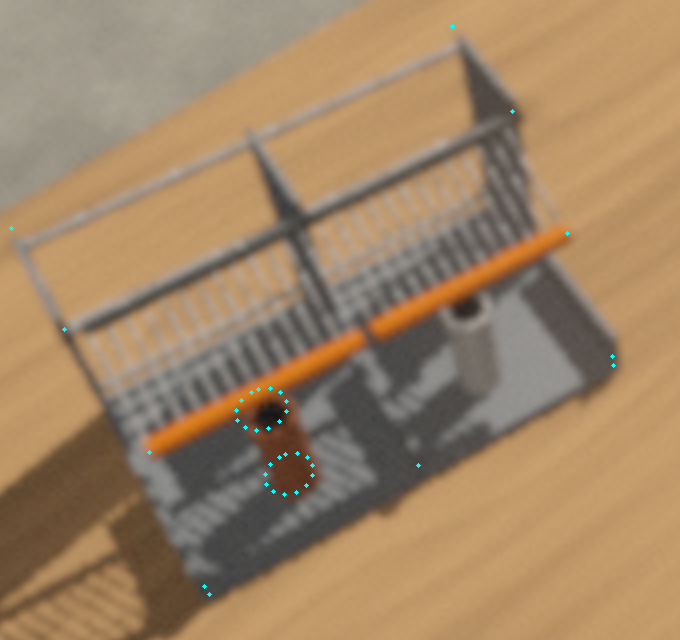

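View pics/ovT.png

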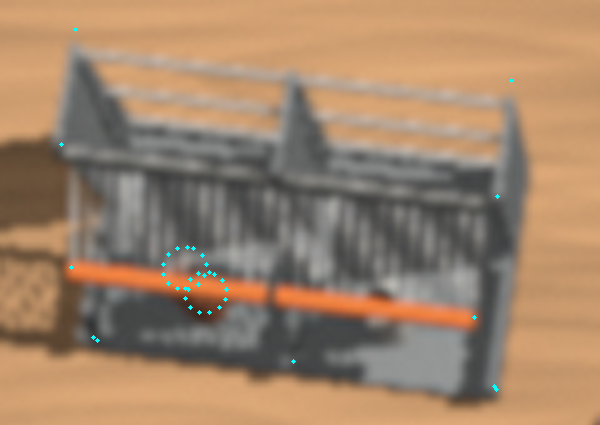

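The fit holds to about 1.5 px. The tube seems to stand a few mm forward of nominal. I'll check with the wrist camera, but first a rough gauge pose.

Run:
```python
from h import *
S=cam("side");T=cam("top")
print("post top",ray_z(S,(292.6,169.6),95),ray_z(T,(298.3,199.4),92))
for c,n in((S,"side"),(T,"top")):
    m=models.masks_of(n,"gauge")[0]["region"].astype(np.uint8)
    cn=max(cv2.findContours(m,0,2)[0],key=cv2.contourArea); r=cv2.minAreaRect(cn); b=cv2.boxPoints(r)
    print(n,b.round(1).tolist(),[ray_z(c,q,20).round(0)[:2].tolist() for q in b])
    m=models.masks_of(n,"jaw"); print([ (x["confidence"],x["centre"]) for x in m])
s=get_state(); q=s["tcp_rot"]; print(R.from_quat([q[1],q[2],q[3],q[0]]).as_matrix().round(3), get_image("wrist")["mount"])
for f in(2.5,):
  a=cv2.resize(T["img"],None,fx=6,fy=6,interpolation=cv2.INTER_CUBIC)[960:1440,1600:1960]
  b=cv2.resize(S["img"],None,fx=6,fy=6,interpolation=cv2.INTER_CUBIC)[860:1300,1480:1940]
  cv2.imwrite("pics/gt.png",a);cv2.imwrite("pics/gs.png",b)
```

```text
post top [ 456.930688   -188.39718399   95.        ] [ 457.89178543 -191.25066659   92.        ]
side [[247.8000030517578, 162.60000610351562], [268.29998779296875, 141.3000030517578], [325.3999938964844, 196.3000030517578], [304.8999938964844, 217.60000610351562]] [[621.0, -164.0], [644.0, -283.0], [357.0, -234.0], [348.0, -129.0]]
[(0.68, [287.2, 181.1])]
top [[283.5, 228.1999969482422], [290.70001220703125, 162.0], [312.29998779296875, 164.3000030517578], [305.20001220703125, 230.5]] [[363.0, -138.0], [616.0, -174.0], [604.0, -257.0], [352.0, -218.0]]
[(0.65, [294.8, 200.3])]
[[ 0.408  0.     0.913]
 [-0.913 -0.     0.408]
 [ 0.    -1.     0.   ]] [[ 9.99999421e-01 -9.01336182e-04  5.88704941e-04 -1.10917706e-01]
 [-8.50172811e-04 -3.25703756e-01  9.45471491e-01 -1.40987198e+02]
 [-6.60444253e-04 -9.45471444e-01 -3.25704334e-01  8.37593270e+01]
 [ 0.00000000e+00  0.00000000e+00  0.00000000e+00  1.00000000e+00]]
```

View pics/gt.png

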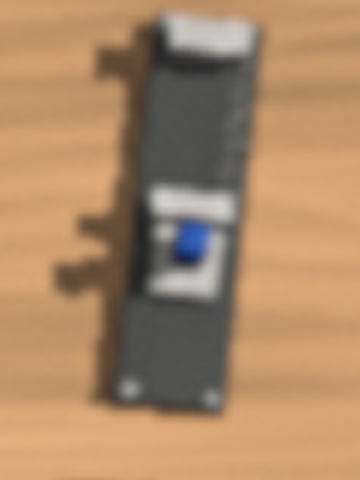

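View pics/gs.png

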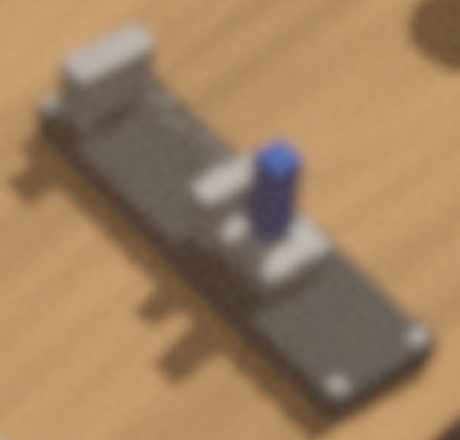

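Emit:
servo_tool(
  targets=[
    [-0.48, 0, 0.82, 0, 1],
    [-0.48, 0, 0.82, 0, 1],
    [-0.48, 0, 0.82, 0, 1],
    [-0.48, 0, 0.82, 0, 1],
    [-0.48, 0, 0.82, 0, 1],
    [-0.48, 0, 0.82, 0, 1],
    [-0.48, 0, 0.82, 0, 1],
    [-0.48, 0, 0.82, 0, 1],
    [-0.48, 0, 0.82, 0, 1],
    [-0.48, 0, 0.82, 0, 1],
    [-0.48, 0, 0.82, 0, 1],
    [-0.48, 0, 0.82, 0, 1],
    [0, 0, 0, 0.95, 1],
    [0, 0, 0, 0.95, 1],
    [0, 0, 0, 0.95, 1],
    [0, 0, 0, 0.95, 1],
    [0, 0, 0, 0, 1],
  ],
)

```text
time: 4.58
tcp_pos: [520.3, -199.9, 231.3]
tcp_rot: [-0.462, 0.462, -0.536, 0.536]
wrist_force: [0.3, 0.2, -0.6]
opening: 1.0
```

Run:
```python
from h import *
W=cam("wrist");s=get_state();print(s["time"],s["tcp_pos"],s["wrist_force"]);cv2.imwrite("pics/w1.png",W["img"])
q=s["tcp_rot"];M=R.from_quat([q[1],q[2],q[3],q[0]]).as_matrix();print("toolz yaw",np.arctan2(M[1,2],M[0,2]))
for th in ["gauge","jaw","jaw_grip","pot"]:
    for m in models.masks_of("wrist",th)[:2]: print(th,round(m["confidence"],2),np.round(m["centre"],1),m["region"].sum())
```

```text
4.625 [ 520.24398321 -199.93135404  231.3307991 ] [-0.26844039 -0.01109561  0.70530414]
toolz yaw -0.14777744707461682
gauge 0.65 [251.7 165. ] 10782
gauge 0.63 [487.6 129.8] 2892
jaw 0.75 [253.5 201. ] 2119
jaw_grip 0.96 [254.7 198.8] 1966
pot 0.97 [487.6 131.5] 2851
```

View pics/w1.png

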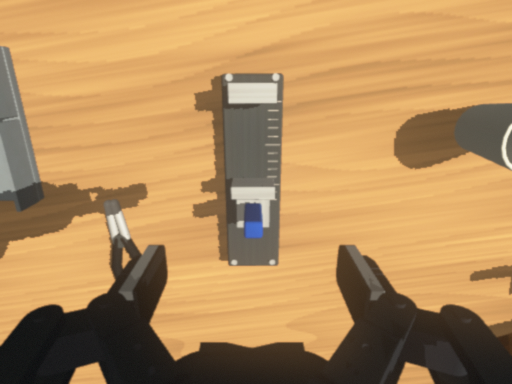

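The wrist view shows the gauge cleanly. The bed runs from (224,74) to (279,265), the fixed jaw is at row ~93, the movable jaw at row ~192, and the blue post at (253,220). I'll take corners from an enlarged crop.

Run:
```python
import cv2
a=cv2.imread("pics/w1.png")[64:272,204:304]
cv2.imwrite("pics/w1z.png",cv2.resize(a,None,fx=2.88,fy=2.88,interpolation=cv2.INTER_CUBIC))
b=cv2.resize(cv2.imread("pics/w1.png")[70:115,215:295],None,fx=8,fy=8,interpolation=cv2.INTER_CUBIC);cv2.imwrite("pics/w1a.png",b)
b=cv2.resize(cv2.imread("pics/w1.png")[180:250,215:295],None,fx=8,fy=8,interpolation=cv2.INTER_CUBIC);cv2.imwrite("pics/w1b.png",b)
```

```text
(no output)
```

View pics/w1a.png

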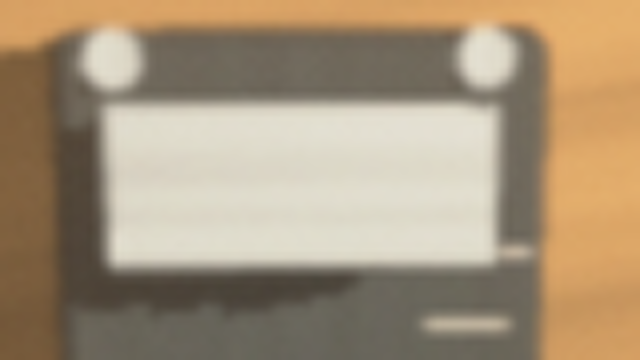

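View pics/w1b.png

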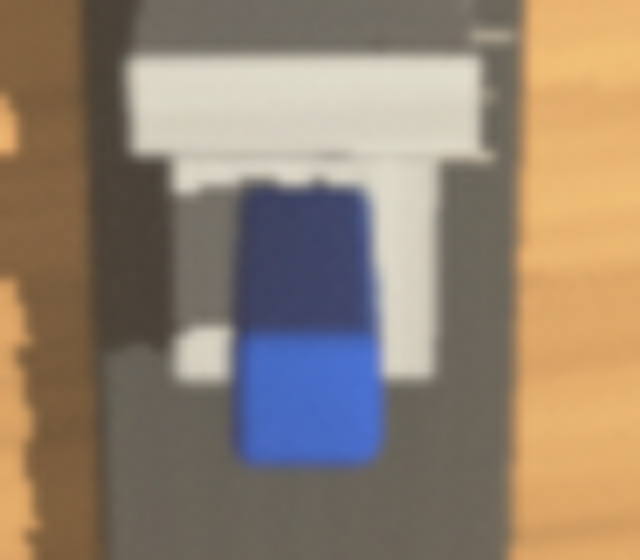

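Run:
```python
from h import *
from scipy.optimize import least_squares
W=cam("wrist");o=-.44
F=np.array([(228.4,103.3),(277.2,103.1),(227.8,83.1),(277.5,83)])+o
J=np.array([(231,187.1),(275.2,187.1)])+o
P=np.array([(245,221.8),(262.4,221.8),(245.3,237.9),(262.7,237.9)])+o
for u in list(F)+list(J): print(ray_z(W,u,58).round(1))
for u in P: print("post",ray_z(W,u,95).round(1))
def pt(p,q):return np.array([p[0]+np.cos(p[2])*q[0]-np.sin(p[2])*q[1],p[1]+np.sin(p[2])*q[0]+np.cos(p[2])*q[1],q[2]])
def pred(p):
    g=p[3]
    L=[(0,25,58),(0,-25,58),(20,25,58),(20,-25,58),(-g,25,58),(-g,-25,58),(-g-25,10,95),(-g-25,-10,95),(-g-45,10,95),(-g-45,-10,95)]
    return proj(W,[pt(p,q) for q in L])
M=np.vstack([F,J,P])
r=least_squares(lambda p:(pred(p)-M).ravel(),[590,-210,-.14,.1*900]);print(r.x,r.fun.reshape(-1,2).round(1).tolist())
np.save("gauge.npy",r.x)
print("post axis",pt(r.x,(-r.x[3]-35,0,80)),"tube",pt(r.x,(-16,0,60)))
```

```text
[ 587.5 -186.3   58. ]
[ 580.3 -235.4   58. ]
[ 606.7 -189.1   58. ]
[ 599.4 -238.    58. ]
[ 498.3 -173.5   58. ]
[ 490.9 -222.2   58. ]
post [ 471.4 -185.8   95. ]
post [ 468.7 -203.4   95. ]
post [ 453.1 -183.2   95. ]
post [ 450.3 -201.1   95. ]
[ 5.83513254e+02 -2.10798437e+02 -1.42159436e-01  8.92191120e+01] [[-0.2, 0.5], [0.2, 0.3], [-0.3, -0.2], [0.3, -0.5], [-0.1, -0.4], [0.6, -0.7], [-1.1, -0.3], [1.1, -0.4], [-1.1, 1.0], [0.7, 0.9]]
post axis [ 460.54722077 -193.19893751   80.        ] tube [ 567.67465657 -208.5315399    60.        ]
```

Emit:
servo_tool(
  targets=[
    [-0.89, 0, -0.09, 0, 1],
    [-0.89, 0, -0.09, 0, 1],
    [-0.89, 0, -0.09, 0, 1],
    [-0.89, 0, -0.09, 0, 1],
    [-0.89, 0, -0.09, 0, 1],
    [-0.89, 0, -0.09, 0, 1],
    [-0.89, 0, -0.09, 0, 1],
    [-0.89, 0, -0.09, 0, 1],
    [-0.89, 0, -0.09, 0, 1],
    [-0.89, 0, -0.09, 0, 1],
    [-0.89, 0, -0.09, 0, 1],
    [-0.89, 0, -0.09, 0, 1],
    [-0.89, 0, -0.09, 0, 1],
    [-0.89, 0, -0.09, 0, 1],
    [0, 0, 0, 0, 0.7],
  ],
)

```text
time: 6.75
tcp_pos: [544.8, 302.7, 231.2]
tcp_rot: [0.462, -0.462, 0.535, -0.535]
wrist_force: [0.3, -1.3, -0.0]
opening: 0.818
```

```bash
cat > look.py <<'E'
import sys
from h import *
n=sys.argv[1];W=cam("wrist");s=get_state();print(s["time"],s["tcp_pos"].round(1),s["wrist_force"].round(1),s["opening"]);cv2.imwrite(f"pics/{n}.png",W["img"])
q=s["tcp_rot"];M=R.from_quat([q[1],q[2],q[3],q[0]]).as_matrix();print("toolz yaw",np.arctan2(M[1,2],M[0,2]))
E
python3 look.py w2
```

```text
6.8 [544.7 301.2 231. ] [-0.1  0.  -0.1] 0.7403804934144553
toolz yaw -0.14763698001096173
```

View pics/w2.png

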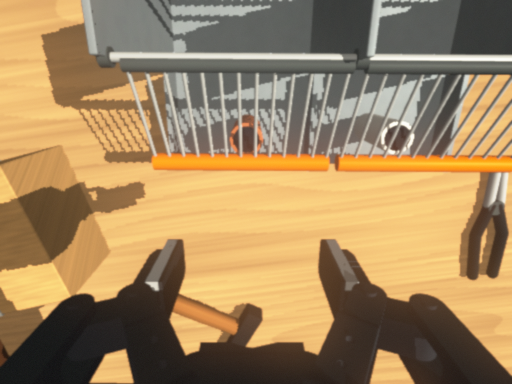

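The wrist view shows the copper tube's rim through the grille at about (247,136) and the aluminium rim at about (397,137). The orange edges are at row ~162, split at column 333.

Run:
```python
import cv2
a=cv2.imread("pics/w2.png")
cv2.imwrite("pics/w2z.png",cv2.resize(a[100:180,140:340],None,fx=4,fy=4,interpolation=cv2.INTER_CUBIC))
```

```text
(no output)
```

View pics/w2z.png

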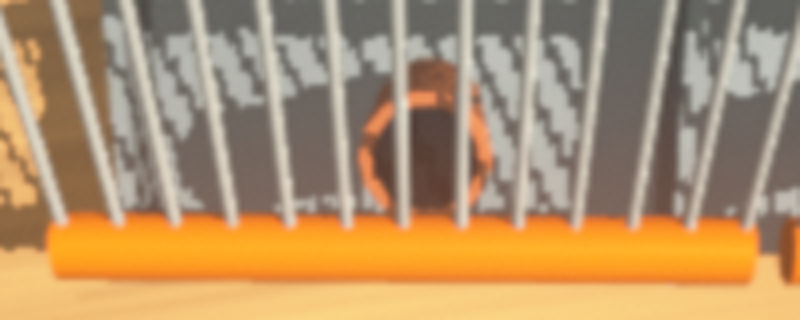

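Run:
```python
from h import *
from scipy.optimize import least_squares
W=cam("wrist")
def pt(p,q):return np.array([p[0]+np.cos(p[2])*q[0]-np.sin(p[2])*q[1],p[1]+np.sin(p[2])*q[0]+np.cos(p[2])*q[1],q[2]])
bl,br=ray_z(W,(151.7,161.5),131),ray_z(W,(329,162.2),131); r2=ray_z(W,(337,162.5),131)
print("bar",bl,br,r2,np.linalg.norm(bl-br))
def res(p): return (proj(W,[pt(p,(-78,146,131)),pt(p,(-78,4,131))])-np.array([(151.7,161.5),(329,162.2)])).ravel()
r=least_squares(res,np.load("disp.npy"));print("disp",r.x,r.fun)
# tube rim fit
a=np.linspace(0,2*np.pi,60)
def rim(c):return proj(W,np.stack([c[0]+16*np.cos(a),c[1]+16*np.sin(a),0*a+92],1))
def e(c): q=rim(c);return [q[:,0].min()-229.5,q[:,0].max()-262.9,q[:,1].min()-122.1]
t=least_squares(e,[588,305]);print("tube",t.x,t.fun)
d=r.x;c,s=np.cos(d[2]),np.sin(d[2]);v=t.x-d[:2];print("tube in disp",c*v[0]+s*v[1],-s*v[0]+c*v[1])
np.save("disp2.npy",d);np.save("tube.npy",t.x)
```

```text
bar [578.61629197 379.47461762 131.        ] [556.21633876 234.01497893 131.        ] [554.97327161 227.45198996 131.        ] 147.17426538867616
disp [ 6.33308023e+02  2.20685288e+02 -1.53201152e-01] [ 3.08373289 -0.31792402 -3.09240332 -0.27410407]
tube [578.39049818 300.76844839] [-0.30900405  0.30924892  0.01108082]
tube in disp -66.49520688786379 70.76464192137716
```

Run:
```python
from h import *
S=cam("side"); t=np.load("tube.npy")
print(ray_z(S,(60+270/4-.4,140+413/4-.4),92), ray_z(S,(60+296/4-.4,140+481/4-.4),12))
a=cv2.imread("pics/side0.png"); a=cv2.resize(a[230:280,100:170],None,fx=10,fy=10,interpolation=cv2.INTER_CUBIC)
al=np.linspace(0,6.28,40)
for z in(12,92):
  for q in proj(S,np.stack([t[0]+16*np.cos(al),t[1]+16*np.sin(al),0*al+z],1)):
    cv2.circle(a,tuple(int(v) for v in (q+.5-[100,230])*10),2,(255,255,0),-1)
cv2.imwrite("pics/sz.png",a)
```

```text
[581.81749339 303.05589626  92.        ] [579.76420853 305.12767373  12.        ]
```

View pics/sz.png

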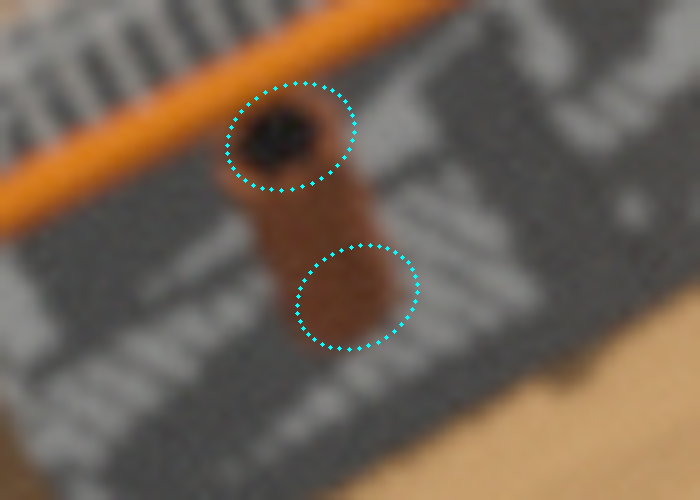

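Emit:
servo_tool(
  targets=[
    [-0.16, 0, 0.46, 0, 0.7],
    [0, 0.6, 0, 0, 0.7],
    [0, 0.6, 0, 0, 0.7],
    [0, 0.6, 0, 0, 0.7],
    [0, 0.25, 0, 0, 0.7],
    [0, 0.25, 0, 0, 0.7],
    [0, 0.25, 0, 0, 0.7],
    [0, 0.25, 0, 0, 0.7],
    [0, 0.25, 0, 0, 0.7],
    [0, 0.25, 0, 0, 0.7],
    [0, 0, 0, 0, 0.7],
  ],
)

```text
time: 8.28
tcp_pos: [561.2, 303.4, 96.7]
tcp_rot: [0.459, -0.463, 0.537, -0.535]
wrist_force: [-4.0, 0.1, -0.7]
opening: 0.699
```

```bash
python3 look.py w3
python3 - <<'E'
from h import *
S=cam("side");cv2.imwrite("pics/s3.png",cv2.resize(S["img"][150:300,60:250],None,fx=3.5,fy=3.5,interpolation=cv2.INTER_CUBIC))
E
```

```text
8.325 [561.  303.4  97. ] [-4.7  0.2 -2.4] 0.6972125774689567
toolz yaw -0.15075877199554466
```

View pics/w3.png

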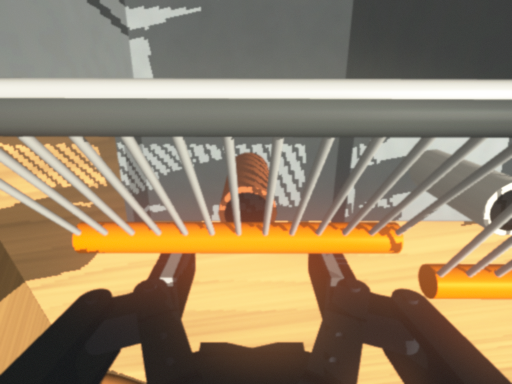

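View pics/s3.png

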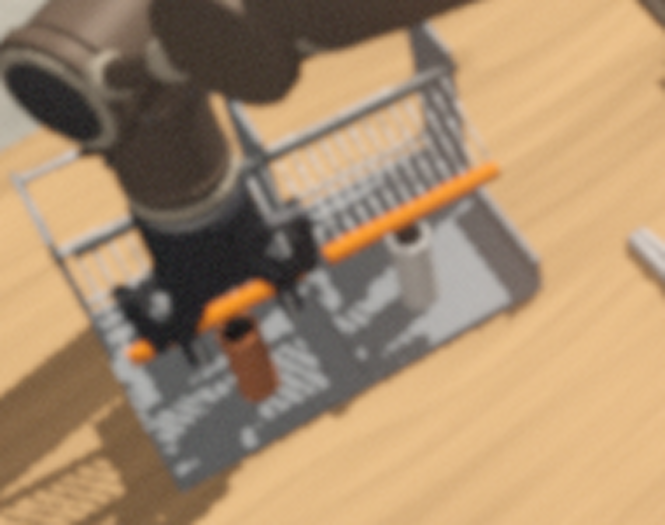

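The flap edge is now behind the fingers, which straddle the tube's line. The force is about 4 N.

Emit:
servo_tool(
  targets=[
    [0, 0.27, 0, 0, 0.7],
    [0, 0.27, 0, 0, 0.7],
    [0, 0.18, 0.08, 0, 0.7],
    [-0.01, 0.18, 0.08, 0, 0.7],
    [-0.01, 0.18, 0.1, 0, 0.7],
    [-0.01, 0, 0.1, 0, 0.7],
    [0, 0, 0.1, 0, 0.7],
    [0, 0, 0, 0, 0.7],
  ],
)

```text
time: 9.38
tcp_pos: [583.6, 302.5, 56.6]
tcp_rot: [-0.462, 0.461, -0.536, 0.536]
wrist_force: [-3.0, 0.5, 2.1]
opening: 0.699
```

```bash
python3 look.py w4
python3 - <<'E'
from h import *
S=cam("side");cv2.imwrite("pics/s4.png",cv2.resize(S["img"][150:300,60:250],None,fx=3.5,fy=3.5,interpolation=cv2.INTER_CUBIC))
E
```

```text
9.425 [583.9 302.8  57. ] [-1.3  0.9  2.1] 0.6960422881730727
toolz yaw -0.15000171370436527
```

View pics/w4.png

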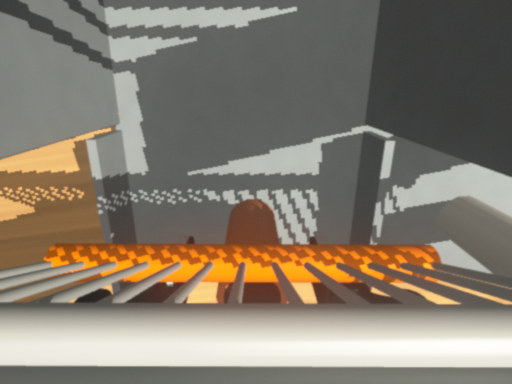

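View pics/s4.png

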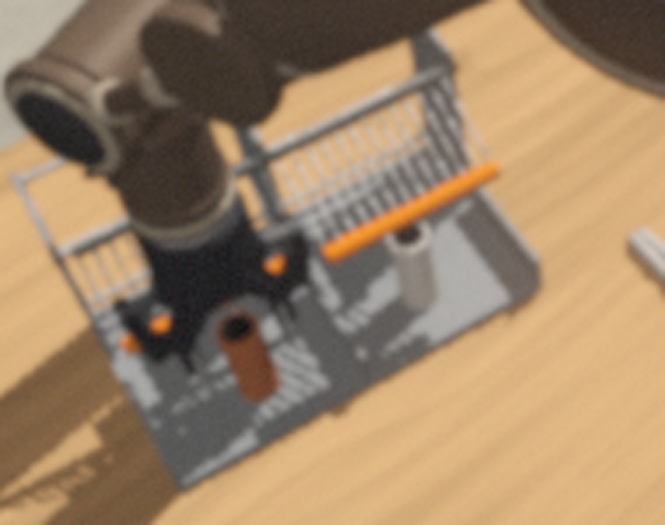

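Emit:
servo_tool(
  targets=[
    [0, 0, -0.1, 0, 0.7],
    [0, 0, 0, 0, 0],
    [0, 0, 0, 0, 0],
    [0, 0, 0, 0, 0],
    [0, 0, 0, 0, 0],
    [0, 0, 0, 0, 0],
    [0, 0, 0, 0, 0],
  ],
)

```text
time: 10.35
tcp_pos: [578.2, 303.0, 56.1]
tcp_rot: [0.461, -0.461, 0.536, -0.536]
wrist_force: [-4.2, 0.2, 4.0]
opening: 0.36
```

```bash
python3 look.py w5
python3 - <<'E'
from h import *
S=cam("side");cv2.imwrite("pics/s5.png",cv2.resize(S["img"][150:300,60:250],None,fx=3.5,fy=3.5,interpolation=cv2.INTER_CUBIC))
E
```

```text
10.4 [578.2 303.   56.1] [-4.9 -0.   3.8] 0.3598641491717366
toolz yaw -0.15023037568203595
```

View pics/s5.png

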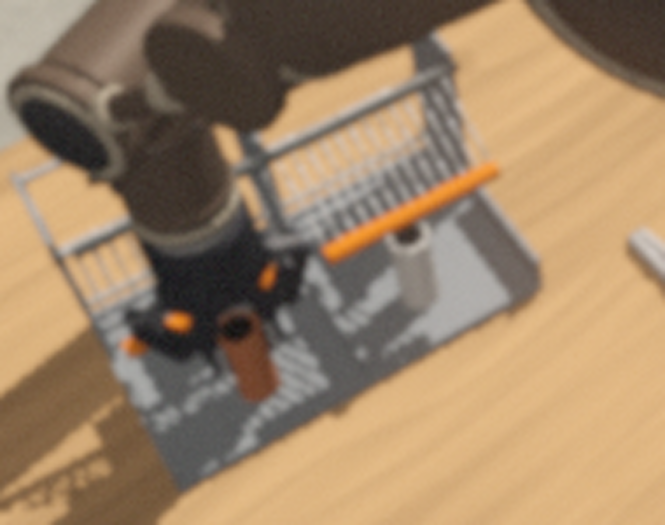

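The grip holds at opening 0.36, which is about 31 mm. Next I'll raise it a few mm and draw it forward.

Emit:
servo_tool(
  targets=[
    [0, -0.08, 0, 0, 0],
    [0, -0.07, 0, 0, 0],
    [0, 0, -0.2, 0, 0],
    [0, 0, -0.3, 0, 0],
    [0, 0, -0.3, 0, 0],
    [0, 0, -0.3, 0, 0],
    [0, 0, -0.3, 0, 0],
    [0, 0, -0.3, 0, 0],
    [0, 0, -0.4, 0, 0],
    [0, 0, -0.5, 0, 0],
    [0, 0, -0.5, 0, 0],
    [0, 0, -0.5, 0, 0],
    [0, 0, 0, 0, 0],
  ],
)

```text
time: 12.08
tcp_pos: [433.7, 324.4, 61.7]
tcp_rot: [0.461, -0.462, 0.536, -0.536]
wrist_force: [0.4, 0.2, -3.8]
opening: 0.359
```

```bash
python3 look.py w6
python3 - <<'E'
from h import *
S=cam("side");cv2.imwrite("pics/s6.png",cv2.resize(S["img"][150:320,60:270],None,fx=3.5,fy=3.5,interpolation=cv2.INTER_CUBIC))
E
```

```text
12.125 [435.3 324.8  62.1] [ 0.6 -0.8 -4.9] 0.36171566885374395
toolz yaw -0.1487589535554734
```

View pics/w6.png

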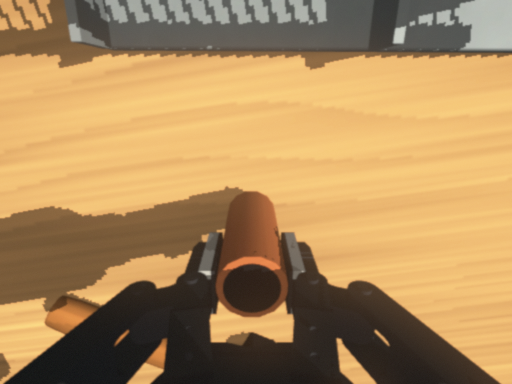

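View pics/s6.png

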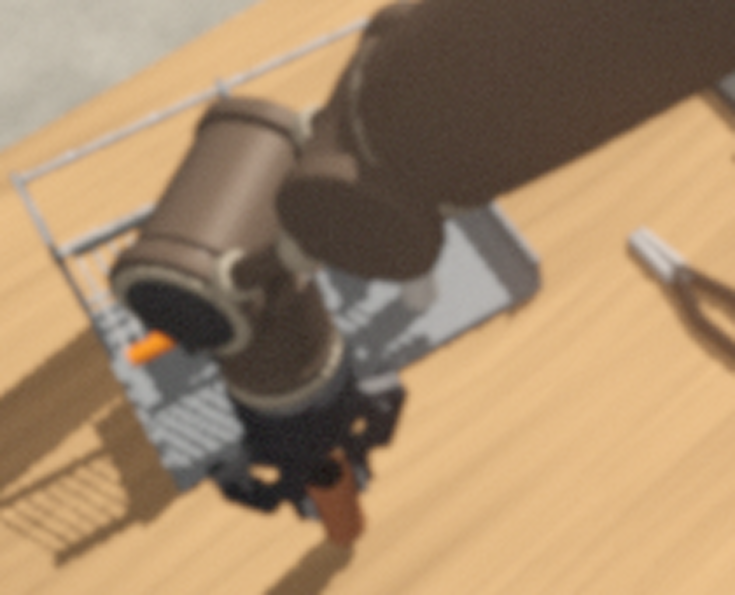

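Run:
```python
from h import *
from scipy.optimize import least_squares
W=cam("wrist");s=get_state()
a=cv2.resize(cv2.imread("pics/w6.png")[180:330,190:310],None,fx=4,fy=4,interpolation=cv2.INTER_CUBIC);cv2.imwrite("pics/w6z.png",a)
```

```text
(no output)
```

View pics/w6z.png

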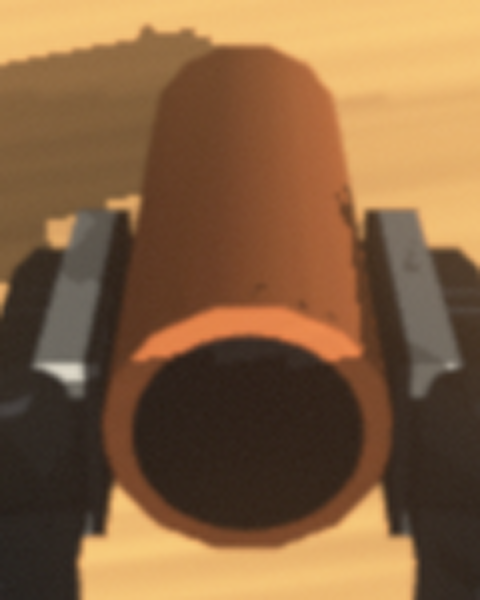

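Run:
```python
from h import *
from scipy.optimize import least_squares
W=cam("wrist");s=get_state()
q=s["tcp_rot"];M=R.from_quat([q[1],q[2],q[3],q[0]]).as_matrix();p=np.array(s["tcp_pos"])
al=np.linspace(0,2*np.pi,180)
def circ(x,z,h): return proj(W,(M@np.stack([x+16*np.cos(al),0*al-h,z+16*np.sin(al)])).T+p)
def e(v):
    a=circ(v[0],v[1],v[2]);b=circ(v[0],v[1],v[2]-80)
    return [a[:,0].min()-215.4,a[:,0].max()-287.6,a[:,1].min()-255.9,a[:,1].max()-316.6,b[:,1].min()-190.9]
r=least_squares(e,[0,0,36]);print("tool x,z,rim height above TCP",r.x.round(1),np.round(r.fun,1))
g=np.load("gauge.npy");x=-16-2;c,sn=np.cos(g[2]),np.sin(g[2])
T=np.array([g[0]+c*x,g[1]+sn*x]);print("tube target",T,"now tcp",p, "toolz",M[:2,2],"toolx",M[:2,0])
off=M[:2,0]*r.x[0]+M[:2,2]*r.x[1]; D=T-off-p[:2]; print("tcp target",T-off,"D tool x,z mm",D@M[:2,0],D@M[:2,2],"units",D@M[:2,0]/40,D@M[:2,2]/40)
```

```text
tool x,z,rim height above TCP [ 0.1 -1.9 30.9] [-0.2  0.2 -0.1 -0.1  0.2]
tube target [ 565.69483186 -208.24817771] now tcp [437.18069809 324.89649192  62.50225483] toolz [ 0.98871253 -0.14981772] toolx [-0.14981633 -0.98871333]
tcp target [ 567.56565127 -208.47097976] D tool x,z mm 507.813734951656 208.8211327824009 units 12.695343373791399 5.220528319560023
```

The tube is out, held upright and centred at tool z ≈ −2 mm. I'll lift it and carry it to above the gauge.

Emit:
servo_tool(
  targets=[
    [0, -0.4, 0, 0, 0],
    [0, -0.6, 0, 0, 0],
    [0, -0.7, 0, 0, 0],
    [0, -0.7, 0, 0, 0],
    [0.4, -0.5, 0, 0, 0],
    [0.8, 0, 0, 0, 0],
    [0.9, 0, 0.2, 0, 0],
    [0.9, 0, 0.5, 0, 0],
    [0.9, 0, 0.5, 0, 0],
    [0.9, 0, 0.5, 0, 0],
    [0.9, 0, 0.5, 0, 0],
    [0.9, 0, 0.5, 0, 0],
    [0.9, 0, 0.5, 0, 0],
    [0.9, 0, 0.5, 0, 0],
    [0.9, 0, 0.5, 0, 0],
    [0.9, 0, 0.5, 0, 0],
    [0.9, 0, 0.4, 0, 0],
    [0.9, 0, 0.3, 0, 0],
    [0.7, 0, 0.3, 0, 0],
    [0, 0, 0, 0, 0],
  ],
)

```text
time: 14.78
tcp_pos: [586.5, -215.0, 179.4]
tcp_rot: [-0.46, 0.46, -0.536, 0.538]
wrist_force: [-0.3, 0.6, -3.7]
opening: 0.362
```

Emit:
servo_tool(
  targets=[
    [0, 0, 0, 0, 0],
    [0, 0, 0, 0, 0],
  ],
)

```text
time: 15.02
tcp_pos: [585.3, -211.0, 178.2]
tcp_rot: [0.461, -0.461, 0.536, -0.536]
wrist_force: [-0.7, 0.2, -3.7]
opening: 0.358
```

```bash
python3 look.py w7
```

```text
15.075 [ 585.4 -210.9  178.2] [-0.   0.1 -3.6] 0.3574685358181875
toolz yaw -0.14922214131771164
```

View pics/w7.png

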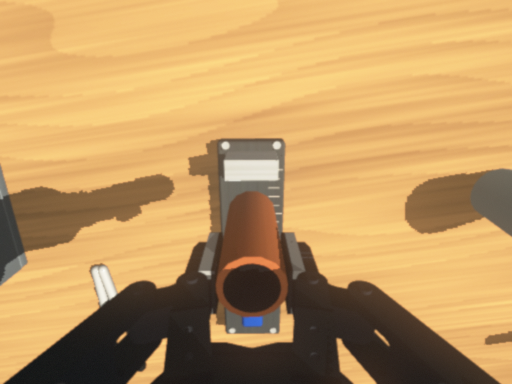

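Run:
```python
from h import *
W=cam("wrist");g=np.load("gauge.npy")
def pt(p,q):return np.array([p[0]+np.cos(p[2])*q[0]-np.sin(p[2])*q[1],p[1]+np.sin(p[2])*q[0]+np.cos(p[2])*q[1],q[2]])
im=cv2.resize(W["img"][130:210,200:300],None,fx=7,fy=7,interpolation=cv2.INTER_CUBIC)
for q in proj(W,[pt(g,v) for v in [(0,25,58),(0,-25,58),(20,25,58),(20,-25,58),(0,25,20),(0,-25,20)]]): cv2.circle(im,tuple(int(v) for v in (q+.5-[200,130])*7),3,(0,0,255),-1)
cv2.imwrite("pics/w7z.png",im)
```

```text
(no output)
```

View pics/w7z.png

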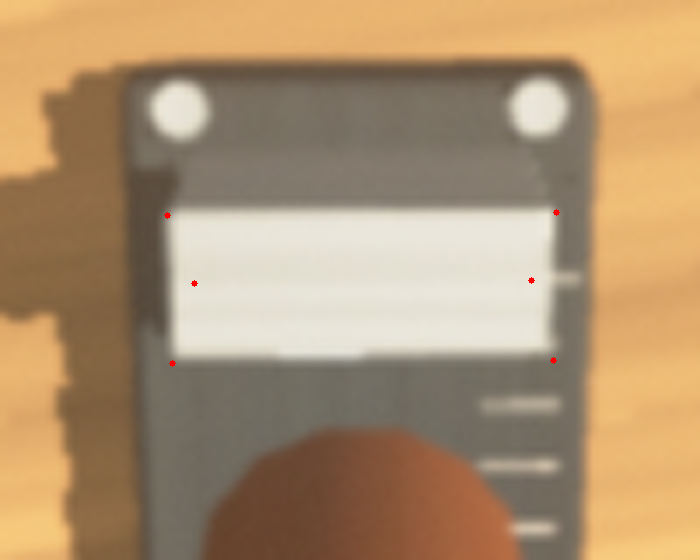

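Emit:
servo_tool(
  targets=[
    [0, 0, -0.23, 0, 0],
    [0, 0, -0.23, 0, 0],
    [0, 0.4, 0, 0, 0],
    [0, 0.5, 0, 0, 0],
    [0, 0.5, 0, 0, 0],
    [0, 0.5, 0, 0, 0],
    [0, 0.35, 0, 0, 0],
    [0, 0.2, 0, 0, 0],
    [0, 0, 0, 0, 0],
    [0, 0, 0, 0, 0],
  ],
)

```text
time: 16.38
tcp_pos: [567.1, -209.0, 80.3]
tcp_rot: [0.461, -0.461, 0.536, -0.536]
wrist_force: [-1.0, 0.8, -4.6]
opening: 0.359
```

```bash
python3 look.py w8
python3 - <<'E'
from h import *
T=cam("side");cv2.imwrite("pics/t8.png",cv2.resize(T["img"][100:250,220:370],None,fx=4,fy=4,interpolation=cv2.INTER_CUBIC))
E
```

```text
16.425 [ 567.1 -209.1   80.4] [-1.5 -0.5 -5.6] 0.36275231830647386
toolz yaw -0.1500888580693998
```

View pics/w8.png

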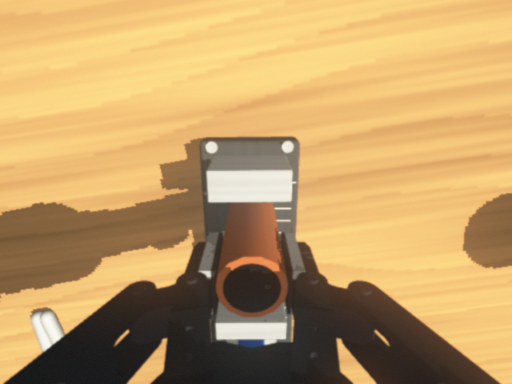

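View pics/t8.png

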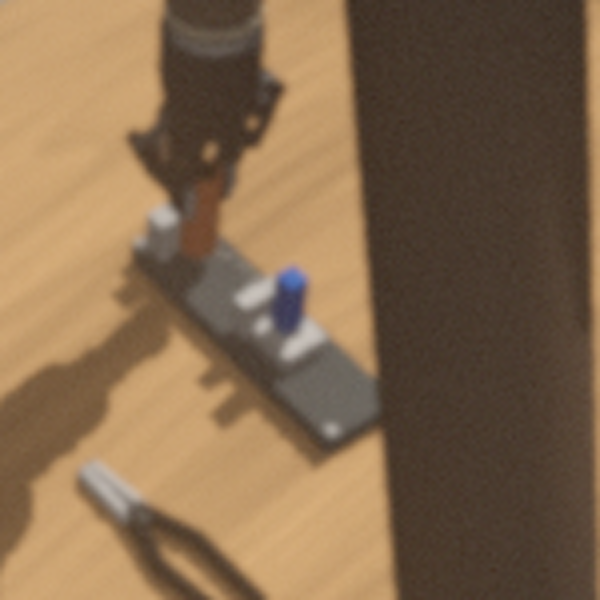

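Emit:
servo_tool(
  targets=[
    [0, 0.1, 0, 0, 0],
    [0, 0.1, 0, 0, 0],
    [0, 0.03, 0, 0, 0],
    [0, 0, 0, 0, 0],
  ],
)

```text
time: 16.98
tcp_pos: [567.1, -209.0, 70.5]
tcp_rot: [0.461, -0.461, 0.536, -0.536]
wrist_force: [-2.8, -0.1, -3.4]
opening: 0.36
```

Emit:
servo_tool(
  targets=[
    [0, 0.05, 0, 0, 0],
    [0, 0.03, 0, 0, 0],
    [0, 0, 0, 0, 0],
  ],
)

```text
time: 17.35
tcp_pos: [567.1, -209.0, 67.5]
tcp_rot: [0.461, -0.461, 0.536, -0.536]
wrist_force: [-3.6, 0.8, -2.2]
opening: 0.358
```

Emit:
servo_tool(
  targets=[
    [0, 0.03, 0, 0, 0],
    [0, 0.02, 0, 0, 0],
    [0, 0, 0, 0, 0],
  ],
)

```text
time: 17.73
tcp_pos: [567.2, -209.0, 65.5]
tcp_rot: [0.461, -0.461, 0.536, -0.536]
wrist_force: [-4.0, 0.5, -1.8]
opening: 0.36
```

Emit:
servo_tool(
  targets=[
    [0, 0, -0.04, 0, 0],
    [0, 0, 0, 0, 0],
  ],
)

```text
time: 17.98
tcp_pos: [566.9, -209.1, 65.8]
tcp_rot: [-0.462, 0.46, -0.535, 0.537]
wrist_force: [-0.4, 0.4, -3.9]
opening: 0.36
```

```bash
python3 look.py w9;python3 - <<'E'
import cv2
cv2.imwrite("pics/w9z.png",cv2.resize(cv2.imread("pics/w9.png")[120:340,170:330],None,fx=2.7,fy=2.7,interpolation=cv2.INTER_CUBIC))
E
```

```text
18.025 [ 566.9 -209.1   65.9] [-1.4  1.  -3.6] 0.3562050992876172
toolz yaw -0.1503598978236148
```

View pics/w9z.png

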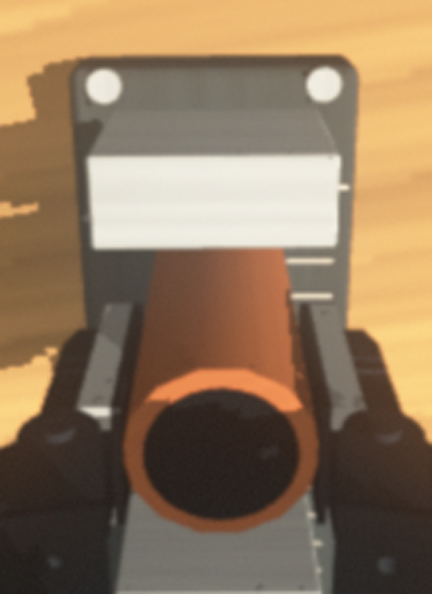

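Backing off 1.6 mm cleared the contact: the tube had been lightly touching the fixed jaw. Now down to the bed.

Emit:
servo_tool(
  targets=[
    [0, 0.03, 0, 0, 0],
    [0, 0, 0, 0, 0],
  ],
)

```text
time: 18.27
tcp_pos: [566.6, -209.1, 64.7]
tcp_rot: [-0.461, 0.461, -0.536, 0.537]
wrist_force: [-0.2, -0.0, -3.9]
opening: 0.36
```

Emit:
servo_tool(
  targets=[
    [0, 0.03, 0, 0, 0],
    [0, 0, 0, 0, 0],
  ],
)

```text
time: 18.52
tcp_pos: [566.7, -209.2, 64.1]
tcp_rot: [-0.461, 0.461, -0.536, 0.537]
wrist_force: [-0.5, 0.6, 0.6]
opening: 0.36
```

Emit:
servo_tool(
  targets=[
    [0, 0.03, 0, 0, 0],
    [0, 0, 0, 0, 0],
  ],
)

```text
time: 18.77
tcp_pos: [566.8, -209.2, 64.1]
tcp_rot: [-0.461, 0.461, -0.536, 0.537]
wrist_force: [-2.6, 1.9, 7.5]
opening: 0.357
```

Contact at TCP z 64.1, as predicted by the kinematics. I'll ease the pressure and release gently.

Emit:
servo_tool(
  targets=[
    [0, -0.02, 0, 0, 0],
    [0, 0, 0, 0, 0],
    [0, 0, 0, 0, 0.42],
    [0, 0, 0, 0, 0.5],
    [0, 0, 0, 0, 0.6],
    [0, 0, 0, 0, 0.7],
    [0, 0, 0, 0, 0.8],
    [0, 0, 0, 0, 0.8],
  ],
)

```text
time: 19.77
tcp_pos: [565.8, -208.9, 62.9]
tcp_rot: [-0.461, 0.461, -0.536, 0.536]
wrist_force: [0.2, -0.3, -0.9]
opening: 0.801
```

```bash
python3 look.py w10
```

```text
19.825 [ 565.8 -208.9   62.9] [ 0.4 -0.7 -0.3] 0.7960046351297833
toolz yaw -0.15017130603902504
```

View pics/w10.png

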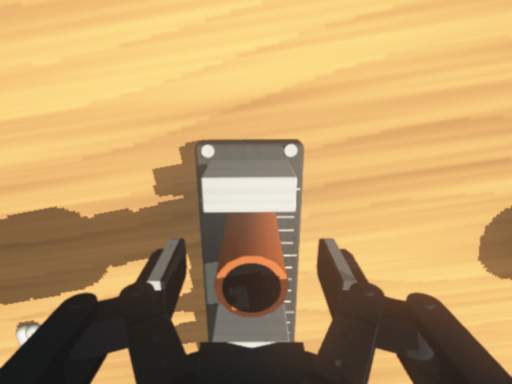

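The tube stands free and upright between the open fingers. I'll rise, go back behind the jaw's post and shut the fingers.

Emit:
servo_tool(
  targets=[
    [0, -0.1, 0, 0, 0.8],
    [0, -0.3, 0, 0, 0.8],
    [0, -0.5, 0, 0, 0.8],
    [0, -0.6, 0, 0, 0.8],
    [0, -0.6, 0, 0, 0.8],
    [0, -0.6, 0, 0, 0.8],
    [0, 0, -0.4, 0, 0.8],
    [0, 0, -0.6, 0, 0],
    [0, 0, -0.7, 0, 0],
    [0, 0, -0.7, 0, 0],
    [0, 0, -0.7, 0, 0],
    [0, 0, -0.5, 0, 0],
    [0, 0, 0, 0, 0],
    [0, 0, 0, 0, 0],
    [0, 0, 0, 0, 0],
  ],
)

```text
time: 21.7
tcp_pos: [424.6, -187.7, 171.5]
tcp_rot: [-0.461, 0.461, -0.536, 0.537]
wrist_force: [0.4, -0.4, 0.9]
opening: 0.003
```

```bash
python3 look.py w11
python3 - <<'E'
from h import *
g=np.load("gauge.npy");s=get_state();v=s["tcp_pos"][:2]-g[:2];c,n=np.cos(g[2]),np.sin(g[2]);print("tcp in gauge",c*v[0]+n*v[1],-n*v[0]+c*v[1])
T=cam("side");cv2.imwrite("pics/s11.png",cv2.resize(T["img"][100:250,220:370],None,fx=4,fy=4,interpolation=cv2.INTER_CUBIC))
E
```

```text
21.75 [ 424.4 -187.6  171.2] [-0.2 -0.3 -0. ] -0.0011721409499649128
toolz yaw -0.1499168333228957
tcp in gauge -160.83952790767796 0.43705940342806926
```

View pics/w11.png

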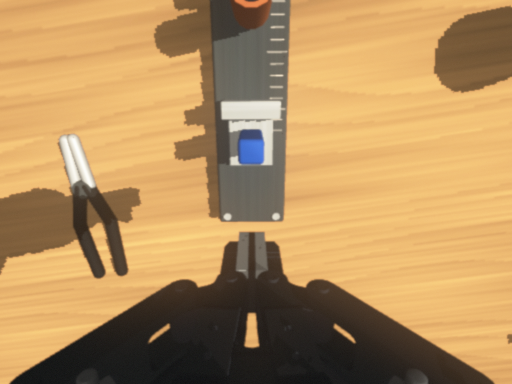

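View pics/s11.png

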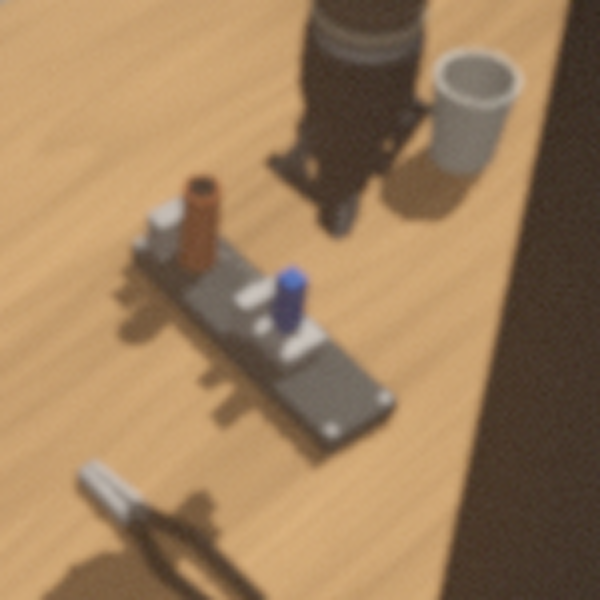

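Emit:
servo_tool(
  targets=[
    [0, 0.4, 0, 0, 0],
    [0, 0.6, 0, 0, 0],
    [0, 0.6, 0, 0, 0],
    [0, 0.6, 0, 0, 0],
    [0, 0.38, 0, 0, 0],
    [0, 0, 0.1, 0, 0],
    [0, 0, 0.1, 0, 0],
    [0, 0, 0.1, 0, 0],
    [0, 0, 0.05, 0, 0],
    [0, 0, 0.05, 0, 0],
    [0, 0, 0.05, 0, 0],
    [0, 0, 0, 0, 0],
  ],
)

```text
time: 23.3
tcp_pos: [441.0, -189.8, 67.6]
tcp_rot: [0.461, -0.461, 0.536, -0.536]
wrist_force: [-1.9, 0.4, 2.3]
opening: 0.001
```

Emit:
servo_tool(
  targets=[
    [0, 0, 0.05, 0, 0],
    [0, 0, 0.05, 0, 0],
    [0, 0, 0.05, 0, 0],
    [0, 0, 0.05, 0, 0],
  ],
)

```text
time: 23.8
tcp_pos: [449.1, -191.0, 67.5]
tcp_rot: [0.461, -0.461, 0.536, -0.536]
wrist_force: [-2.6, 1.4, 1.4]
opening: 0.001
```

```bash
python3 look.py w12
```

```text
23.85 [ 449.4 -191.    67.5] [-1.4  1.1 -0.4] -0.0014274322620561161
toolz yaw -0.1502702127836974
```

View pics/w12.png

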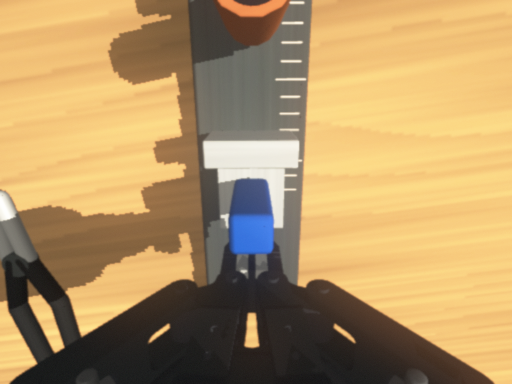

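Emit:
servo_tool(
  targets=[
    [0, 0, 0.07, 0, 0],
    [0, 0, 0.07, 0, 0],
    [0, 0, 0.07, 0, 0],
    [0, 0, 0.07, 0, 0],
    [0, 0, 0.07, 0, 0],
    [0, 0, 0.07, 0, 0],
    [0, 0, 0.07, 0, 0],
    [0, 0, 0.07, 0, 0],
    [0, 0, 0.07, 0, 0],
    [0, 0, 0.07, 0, 0],
    [0, 0, 0.07, 0, 0],
    [0, 0, 0.07, 0, 0],
    [0, 0, 0, 0, 0],
  ],
)

```text
time: 25.48
tcp_pos: [483.0, -196.6, 67.8]
tcp_rot: [-0.461, 0.461, -0.536, 0.537]
wrist_force: [-0.9, 1.1, -1.6]
opening: -0.001
```

```bash
python3 look.py w13
python3 - <<'E'
from h import *
T=cam("side");cv2.imwrite("pics/s13.png",cv2.resize(T["img"][120:220,240:340],None,fx=6,fy=6,interpolation=cv2.INTER_CUBIC))
E
```

```text
25.525 [ 483.  -196.7   67.9] [-1.   2.  -0.7] 0.0016414934935412948
toolz yaw -0.1501053381514377
```

View pics/w13.png

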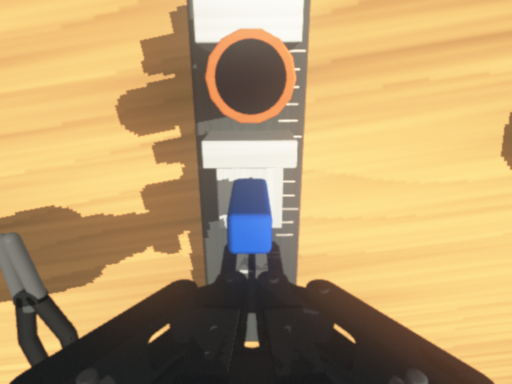

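View pics/s13.png

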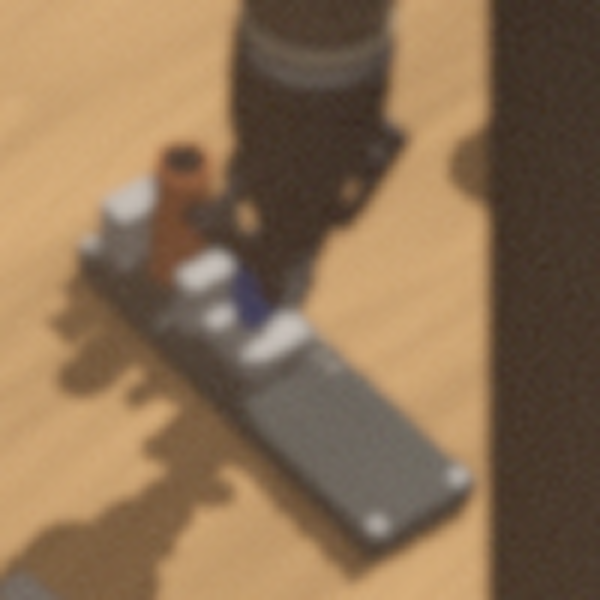

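```bash
cat > gap.py <<'E'
import sys
from h import *
a,b=float(sys.argv[1]),float(sys.argv[2]); W=cam("wrist");g=np.load("gauge.npy");c,n=np.cos(g[2]),np.sin(g[2])
f=lambda p:(c*(p[0]-g[0])+n*(p[1]-g[1]))
print("fixed",f(ray_z(W,(250,a),58)),"mov",f(ray_z(W,(250,b),58)),"tcp",f(get_state()["tcp_pos"]))
E
python3 gap.py 43 140
```

```text
fixed -0.5304573984488276 mov -45.273442770878724 tcp -101.5129688740185
```

Emit:
servo_tool(
  targets=[
    [0, 0, 0.04, 0, 0],
    [0, 0, 0.04, 0, 0],
    [0, 0, 0.04, 0, 0],
    [0, 0, 0.04, 0, 0],
    [0, 0, 0.04, 0, 0],
    [0, 0, 0, 0, 0],
  ],
)

```text
time: 26.38
tcp_pos: [490.9, -197.7, 67.8]
tcp_rot: [-0.461, 0.461, -0.536, 0.537]
wrist_force: [-1.5, -0.7, 0.4]
opening: -0.001
```

Emit:
servo_tool(
  targets=[
    [0, 0, 0.025, 0, 0],
    [0, 0, 0.025, 0, 0],
    [0, 0, 0, 0, 0],
  ],
)

```text
time: 26.75
tcp_pos: [492.3, -197.7, 67.7]
tcp_rot: [-0.461, 0.461, -0.536, 0.536]
wrist_force: [-1.8, -0.5, 1.7]
opening: 0.0
```

Emit:
servo_tool(
  targets=[
    [0, 0, 0.025, 0, 0],
    [0, 0, 0, 0, 0],
  ],
)

```text
time: 27.0
tcp_pos: [493.3, -197.8, 67.7]
tcp_rot: [0.461, -0.461, 0.536, -0.536]
wrist_force: [-1.3, -0.4, 1.4]
opening: -0.002
```

```bash
python3 look.py w14; python3 gap.py 43 140
```

```text
27.05 [ 493.3 -197.8   67.7] [-2.6 -1.   0.7] -0.0029647213473185884
toolz yaw -0.15022486286102976
fixed 9.817671507951017 mov -34.81787996378317 tcp -91.14204296282941
```

View pics/w14.png

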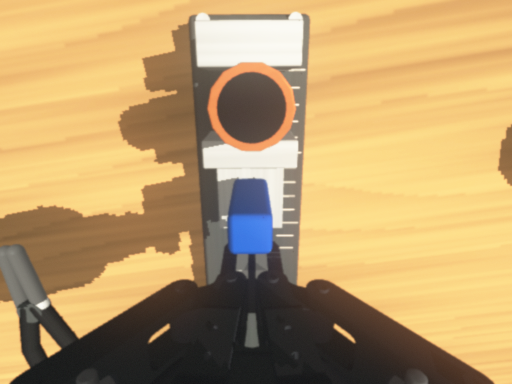

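The gap is about 34 mm, so I'll continue in 1 mm steps while watching the force.

Emit:
servo_tool(
  targets=[
    [0, 0, 0.025, 0, 0],
    [0, 0, 0, 0, 0],
  ],
)

```text
time: 27.35
tcp_pos: [494.3, -198.0, 67.7]
tcp_rot: [0.461, -0.461, 0.536, -0.536]
wrist_force: [-2.4, 0.2, 1.5]
opening: -0.0
```

Emit:
servo_tool(
  targets=[
    [0, 0, 0.025, 0, 0],
    [0, 0, 0, 0, 0],
  ],
)

```text
time: 27.6
tcp_pos: [495.3, -198.1, 67.6]
tcp_rot: [0.461, -0.461, 0.536, -0.536]
wrist_force: [-2.3, 0.2, 1.7]
opening: -0.003
```

Emit:
servo_tool(
  targets=[
    [0, 0, 0.02, 0, 0],
    [0, 0, 0, 0, 0],
  ],
)

```text
time: 27.85
tcp_pos: [496.1, -198.2, 67.6]
tcp_rot: [0.461, -0.461, 0.536, -0.536]
wrist_force: [-1.0, 0.9, 1.9]
opening: 0.0
```

Emit:
servo_tool(
  targets=[
    [0, 0, 0.02, 0, 0],
    [0, 0, 0, 0, 0],
  ],
)

```text
time: 28.1
tcp_pos: [496.4, -198.3, 67.6]
tcp_rot: [0.461, -0.461, 0.536, -0.536]
wrist_force: [-3.2, 0.9, 1.7]
opening: 0.004
```

Emit:
servo_tool(
  targets=[
    [0, 0, 0.02, 0, 0],
    [0, 0, 0, 0, 0],
  ],
)

```text
time: 28.35
tcp_pos: [496.5, -198.3, 67.6]
tcp_rot: [0.461, -0.462, 0.537, -0.535]
wrist_force: [-6.1, 0.3, 4.5]
opening: -0.003
```

```bash
python3 look.py w15; python3 gap.py 67 140
```

```text
28.4 [ 496.5 -198.3   67.6] [-5.7  0.3  4.1] 0.0017019563278574867
toolz yaw -0.1499783566664296
fixed 2.7884632380195433 mov -31.574390359944648 tcp -87.9020666718826
```

View pics/w15.png

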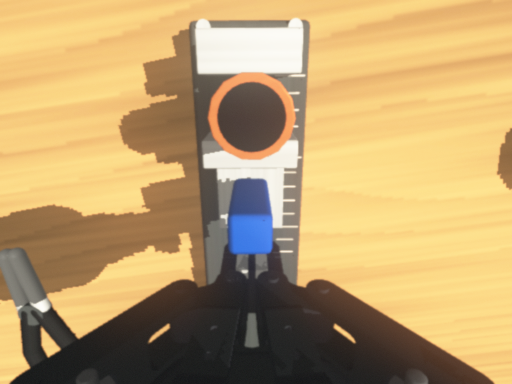

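Emit:
servo_tool(
  targets=[
    [0, 0, 0.02, 0, 0],
    [0, 0, 0, 0, 0],
    [0, 0, 0, 0, 0],
  ],
)

```text
time: 28.82
tcp_pos: [496.5, -198.3, 67.6]
tcp_rot: [0.46, -0.462, 0.537, -0.535]
wrist_force: [-8.4, -0.1, 6.5]
opening: 0.001
```

The jaw is stalled at about 8 N, so both jaws touch the tube. Backing away now.

Emit:
servo_tool(
  targets=[
    [0, 0, -0.1, 0, 0],
    [0, 0, -0.3, 0, 0],
    [0, 0, -0.5, 0, 0],
    [0, -0.4, -0.3, 0, 0],
    [0, -0.7, 0, 0, 0],
    [0, -0.8, 0, 0, 0],
    [0, -0.8, 0, 0, 0],
    [0, -0.7, 0, 0, 0],
    [0, -0.3, 0.5, 0, 0],
    [0, 0, 0.8, 0, 0],
    [0, 0, 0.5, 0, 0],
    [0, 0, 0, 0, 0],
    [0, 0, 0, 0, 0],
  ],
)

```text
time: 30.45
tcp_pos: [521.1, -201.9, 215.2]
tcp_rot: [0.461, -0.461, 0.536, -0.536]
wrist_force: [-2.0, -0.2, 0.8]
opening: -0.0
```

```bash
python3 look.py w16
python3 - <<'E'
from h import *
T=cam("side");cv2.imwrite("pics/s16.png",cv2.resize(T["img"][100:300,60:360],None,fx=2.6,fy=2.6,interpolation=cv2.INTER_CUBIC))
cv2.imwrite("pics/w16z.png",cv2.resize(cv2.imread("pics/w16.png")[60:260,170:330],None,fx=3,fy=3,interpolation=cv2.INTER_CUBIC))
E
```

```text
30.5 [ 521.  -201.9  215.3] [ 0.4  0.7 -0.8] -7.1823448507002e-05
toolz yaw -0.150316005084751
```

View pics/w16.png

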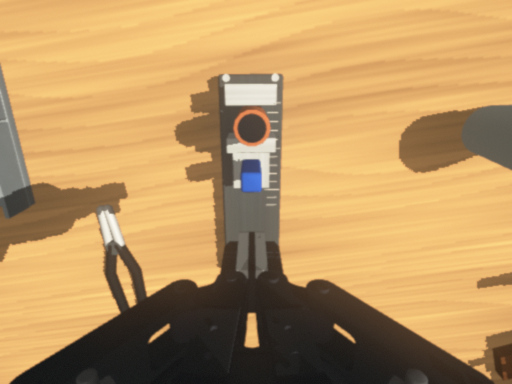

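View pics/s16.png

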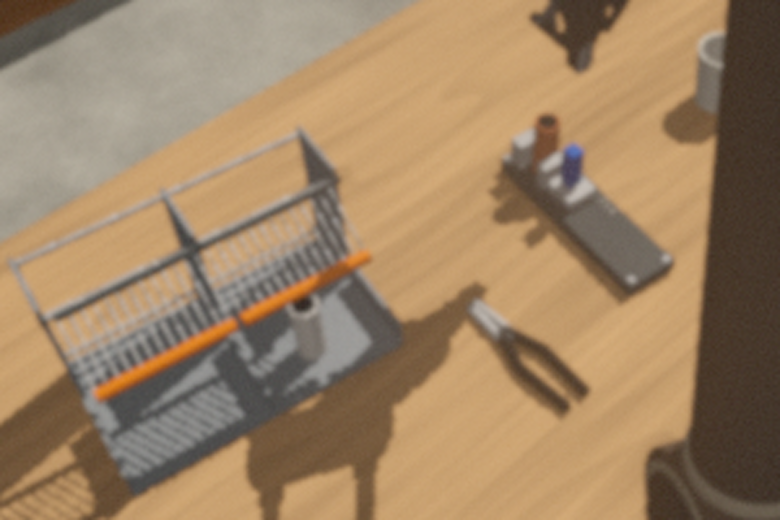

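Both flaps are shut and the aluminium tube hasn't moved. The copper tube stands between the jaws. A last gap check:

View pics/w16z.png

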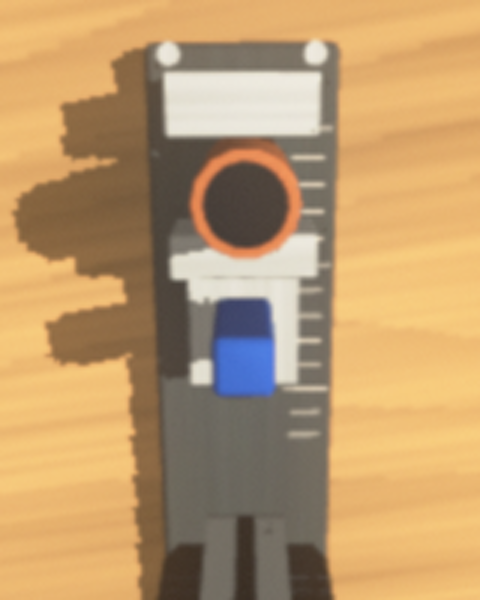

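```bash
python3 gap.py 105.5 138
```

```text
fixed -0.2762667972307961 mov -31.775862729938098 tcp -62.91448706008866
```

```bash
python3 -c "
from rig import *
print(get_state()['time'],abs(get_state()['joint_velocities']).max()); print(ticket.finish_job())"
```

```text
30.6 0.00571772569790865
the job is handed in; nothing more can be done
None
```

The copper tube now stands upright on the gauge bed between the jaws, and I handed the job in at 30.6 s.

**What I did:** I pushed the left flap open with the fingers and gripped the tube. I then raised it 6 mm, drew it out forwards and carried it to the gauge. There I set it down by feel, with contact at the expected height. I slid the movable jaw up from behind its post with shut fingers, in roughly 1 mm steps at the end, until it stalled at about 8 N. The arm then backed off and rose clear.

**Last checks:**
- **Gap:** the final wrist picture gives about 32 mm between the jaws, so both should be touching the tube.
- **Scene:** the tube is upright, both flaps are shut, and the aluminium tube looks unmoved. The pliers and pot look unmoved too. I did not check the mallet at the end; it was outside my last side-view crop.
- **Robot:** it was at rest and touching nothing.

**What disagreed:**
- The wrist camera and the arm's own position differed by 5 mm on how high the tube sat in the grip. The touchdown on the bed confirmed the arm's figure.
- On the way down the tube brushed the fixed jaw at about 4 N. I backed off 1.6 mm and carried on.

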